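Shut the wet varnished doll's-house doors away from the dust

ROBOT

A 6-joint arm with a two-finger parallel gripper is mounted at the origin on the work surface. World frame = base frame: x ahead of the robot, y to its left, z up, the work surface at z = 0. Lengths are in m, angles in rad, forces in N, time in s.
With the tool pointing down it reaches from about 0.275 to 0.775 m from the base axis. Payload 14.6 kg.
Tool frame: the origin (TCP) lies midway between the tips of the shut fingers; the grasp point (between the pads) lies 19 mm behind it (manip.pinch_z is the distance from the TCP to the grasp point, in m); z points along the fingers, y is the line along which they close (so a half turn about z gives the same grasp; the last joint's range is limited). The gripper opens to 85 mm and grips with 20 to 120 N. Pads are 22 mm wide; open, the fingers measure 114 mm over their backs; the gripper's body (76 mm by 85 mm) begins 54 mm behind the grasp point. The pads swing forward as they close: fully open they stand 13 mm farther back than shut.
Start: joints at [-1.314, 0.263, -0.048, 1.259, 0, 1.415], TCP at [0.21, -0.481, 0.231] pointing down, gripper open.
Joint ranges: [-2.65, 2.65], [-0.89, 1.7], [-1.18, 1.37], [-2.13, 2.11], [-1.35, 1.29], [-3.14, 3.14]. Speed limits (rad/s): [1.89, 1.89, 2.57, 2.79, 3.14, 3.14].

INTERFACE

Orientations are given as a unit quaternion [x, y, z, w].
In Python, from workcell import manip gives the robot as it stands. The module is installed in compiled form; this text tells all that it offers. Calls block until the motion is done:
- manip.move_to(position, orientation): joint-space move of the TCP to a pose.
- manip.movel(position, feed=0.15, orientation=None, force_limit=None): straight line of the TCP; orientation=None keeps the orientation; feed is the mean speed in m/s. With force_limit (N) it stops when the force on the tool has changed by that much, and returns True; else False.
- manip.move_joints(angles): joint-space move.
- manip.grip(opening, force=None): finger opening in m; force is the grip in N (None keeps the last); returns when the fingers have stopped.
- manip.pause(seconds).
- manip.solve_ik(position, orientation): joint angles nearest the present ones, or None.
- manip.sense(): the state.
- manip.read_camera(name): name is "scene" or "top" or "wrist"; returns the picture (384x512x3 uint8, red, green, blue); there is no depth.
- manip.camera_model(name): a dict with "K" (3x3 intrinsics, pixels), "T" (4x4, takes a point from camera to world coordinates); the wrist camera has in their place "hand_eye" (4x4, takes a point from camera to tool coordinates, whose origin is the TCP and whose axes are the flange's). Camera axes: x right, y down, z forward; pixel columns grow to the right and rows downward; lengths in m; the calibration is good to about 2 mm. The wrist camera is an equidistant fisheye: a pixel r from the principal point sees the ray r / f radians off the axis. A picture is of the moment at which its call begins: read the wrist's pose just before it. camera_model takes no time and is no camera call.
A pose or a line that the arm cannot do raises manip.Unreachable and nothing moves.
- manip.hand_in(): hands the job in; it is judged then, once.
The state is a dict: "t": time; "qpos": joint angles; "qvel": joint speeds; "tau": joint torques, N m; "tool_pos": TCP position; "orientation": TCP orientation; "force": force on the tool from outside, world axes, zero at the start; "wrist_torque": the same for the moment, N m; "gripper_width": finger opening in m; "gripper_force": force on a finger pad.
Only numpy, scipy, OpenCV 4.12 (cv2) and the standard library are available. Lean on these libraries where they do the work, as an engineer would, in place of code of your own. Each camera call takes 0.05 s, during which the arm holds its last target. There are 200 camera calls.

TASK

Lift the lid off the dust box by its knob and set it down flat, knob up, on the cork mat; then move every varnished cupboard door from the grey board into the box, holding the doors by their edges only (the fingers must never touch the wet raised field), so that each lies flat on the box's floor, varnish up, none resting on another. With all the doors in, put the lid back so that it is fully home on the box, and leave the bookcase, kettle, sled and file where they are.

Things in the scene. Friction and masses are not known exactly. Their poses are not given: they have to be found in the camera images.
- box: fixed open-topped wooden dust box, outside 242 (x) x 168 (y) x 36 mm high, walls and floor 6 mm thick, so inside 230 x 156 x 30 mm deep. Origin: centre of its underside on the bench; inner floor 6 mm and rim 36 mm above it. Closed by the loose lid at the start
- lid: loose wooden box lid, 0.25 kg: plate 250 (x) x 176 (y) x 6 mm, on it a central square knob 24 x 24 mm (sides along x, y), 30 mm tall, below it a 220 x 146 x 5 mm step that drops inside the walls. Origin: centre of the step's underside; plate 5 to 11 mm, knob 11 to 41 mm above it. Closed: plate on the rim, origin 31 mm above the box's origin
- lid_knob (a point): middle of the lid's knob, 15 mm above the plate and 15 mm below the knob's top, 26 mm above the lid's origin
- mat: fixed cork mat 250 (x) x 180 (y) x 3 mm lying on the bench, empty at the start. Origin: centre of its underside
- board: fixed grey board 280 (x) x 250 (y) x 3 mm lying on the bench, on which the doors wait. Origin: centre of its underside
- door1: doll's-house cupboard door: bare pale basswood rectangle 60 (x) x 40 (y) x 6 mm with a wet varnished darker field 50 x 30 mm raised 1.5 mm in the middle of its upper face (7.5 mm overall). Starts lying on the grey board, varnish up; may be absent. Origin: centre of the underside; z points out of the varnished face; x along the 60 mm length. Weighs about 16 g
- door2: doll's-house cupboard door: bare pale basswood rectangle 60 (x) x 40 (y) x 6 mm with a wet varnished darker field 50 x 30 mm raised 1.5 mm in the middle of its upper face (7.5 mm overall). Starts lying on the grey board, varnish up; may be absent. Origin: centre of the underside; z points out of the varnished face; x along the 60 mm length. Weighs about 16 g
- door3: doll's-house cupboard door: bare pale basswood rectangle 60 (x) x 40 (y) x 6 mm with a wet varnished darker field 50 x 30 mm raised 1.5 mm in the middle of its upper face (7.5 mm overall). Starts lying on the grey board, varnish up; may be absent. Origin: centre of the underside; z points out of the varnished face; x along the 60 mm length. Weighs about 16 g
- door4: doll's-house cupboard door: bare pale basswood rectangle 60 (x) x 40 (y) x 6 mm with a wet varnished darker field 50 x 30 mm raised 1.5 mm in the middle of its upper face (7.5 mm overall). Starts lying on the grey board, varnish up; may be absent. Origin: centre of the underside; z points out of the varnished face; x along the 60 mm length. Weighs about 16 g
- door5: doll's-house cupboard door: bare pale basswood rectangle 60 (x) x 40 (y) x 6 mm with a wet varnished darker field 50 x 30 mm raised 1.5 mm in the middle of its upper face (7.5 mm overall). Starts lying on the grey board, varnish up; may be absent. Origin: centre of the underside; z points out of the varnished face; x along the 60 mm length. Weighs about 16 g
- door6: doll's-house cupboard door: bare pale basswood rectangle 60 (x) x 40 (y) x 6 mm with a wet varnished darker field 50 x 30 mm raised 1.5 mm in the middle of its upper face (7.5 mm overall). Starts lying on the grey board, varnish up; may be absent. Origin: centre of the underside; z points out of the varnished face; x along the 60 mm length. Weighs about 16 g
- bookcase: bystander: unfinished miniature basswood bookcase lying on its back, 150 (x) x 90 (y) x 35 mm high; origin centre of underside
- kettle: bystander: copper miniature kettle, 40 mm across, 38 mm tall; origin centre of underside
- sled: bystander: red toy sled, about 115 x 40 x 24 mm; origin centre of underside
- file: bystander: steel flat file with wooden handle, lying, about 250 x 22 x 15 mm; origin on its underside, near the middle
Mind the look-alikes: they are no part of the job. Leave any orange look-alike of the door2 alone. Leave any purple look-alike of the door5 alone.

How it is judged:
On the way, in this order (a step that is already met when the one before it is completed fails the run):
1. the lid lies flat on the cork mat, knob up, let go (x of lid in the frame of mat between -0.06 and 0.06 m and y of lid in the frame of mat between -0.06 and 0.06 m and z of lid in the frame of mat below 0.008 m and angle between lid's own z axis and vertical below 0.08 rad and linear speed of lid below 0.03 m/s and contact force between the fingers and lid below 0.2 N), for 0.2 s.
2. every door lies flat in the open box, varnish up, let go, with the lid off (horizontal distance between lid and box above 0.15 m and x of door1 in the frame of box between -0.115 and 0.115 m and y of door1 in the frame of box between -0.078 and 0.078 m and z of each of door1, door2, door3, door4, door5, door6 in the frame of box below 0.01 m and angle between each of door1, door2, door3, door4, door5, door6's own z axis and vertical below 0.12 rad and linear speed of each of door1, door2, door3, door4, door5, door6 below 0.03 m/s and contact force between the fingers and door1 below 0.2 N and x of door2 in the frame of box between -0.115 and 0.115 m and y of door2 in the frame of box between -0.078 and 0.078 m and contact force between the fingers and door2 below 0.2 N and x of door3 in the frame of box between -0.115 and 0.115 m and y of door3 in the frame of box between -0.078 and 0.078 m and contact force between the fingers and door3 below 0.2 N and x of door4 in the frame of box between -0.115 and 0.115 m and y of door4 in the frame of box between -0.078 and 0.078 m and contact force between the fingers and door4 below 0.2 N and x of door5 in the frame of box between -0.115 and 0.115 m and y of door5 in the frame of box between -0.078 and 0.078 m and contact force between the fingers and door5 below 0.2 N and x of door6 in the frame of box between -0.115 and 0.115 m and y of door6 in the frame of box between -0.078 and 0.078 m and contact force between the fingers and door6 below 0.2 N), for 0.2 s.
At the end, for the whole second after the job is handed in: Every door that is present lies inside the box on its floor (its underside within 4 mm of it), varnish up and level within 0.12 rad; the lid is fully home on the box (within 9 mm of centred, 3 mm of its seated height, 0.03 rad of level); all at rest (x of lid in the frame of box between -0.009 and 0.009 m and y of lid in the frame of box between -0.009 and 0.009 m and z of lid in the frame of box below 0.034 m and angle between lid's own z axis and vertical below 0.03 rad and linear speed of lid below 0.02 m/s and x of door1 in the frame of box between -0.115 and 0.115 m and y of door1 in the frame of box between -0.078 and 0.078 m and z of each of door1, door2, door3, door4, door5, door6 in the frame of box below 0.01 m and angle between each of door1, door2, door3, door4, door5, door6's own z axis and vertical below 0.12 rad and linear speed of each of door1, door2, door3, door4, door5, door6 below 0.03 m/s and contact force between the fingers and door1 below 0.2 N and x of door2 in the frame of box between -0.115 and 0.115 m and y of door2 in the frame of box between -0.078 and 0.078 m and contact force between the fingers and door2 below 0.2 N and x of door3 in the frame of box between -0.115 and 0.115 m and y of door3 in the frame of box between -0.078 and 0.078 m and contact force between the fingers and door3 below 0.2 N and x of door4 in the frame of box between -0.115 and 0.115 m and y of door4 in the frame of box between -0.078 and 0.078 m and contact force between the fingers and door4 below 0.2 N and x of door5 in the frame of box between -0.115 and 0.115 m and y of door5 in the frame of box between -0.078 and 0.078 m and contact force between the fingers and door5 below 0.2 N and x of door6 in the frame of box between -0.115 and 0.115 m and y of door6 in the frame of box between -0.078 and 0.078 m and contact force between the fingers and door6 below 0.2 N); the robot touches nothing.
It fails at once if the fingers touch the wet varnished field of a door (contact force between the fingers and door1_c1 above 0.3 N or contact force between the fingers and door2_c1 above 0.3 N or contact force between the fingers and door3_c1 above 0.3 N or contact force between the fingers and door4_c1 above 0.3 N or contact force between the fingers and door5_c1 above 0.3 N or contact force between the fingers and door6_c1 above 0.3 N).
It fails at once if the lid is gripped or pushed by its plate or step instead of its knob (contact force between the fingers and lid_c0 above 5 N or contact force between the fingers and lid_c1 above 5 N).
It fails at once if the bookcase, kettle, sled or file is moved by more than 2 cm (distance of any of bookcase, kettle, sled, file from where it was at the start of the episode above 0.02 m).
Of door1, door2, door3, door4, door5, door6 only 4 to 6 are there at a start; the rules pass over those that are not, and their reading is None.
At some moment in a run one of lid, door1, door2, door3, door4, door5, door6 may be knocked a few centimetres aside while the robot is not near it.
It also fails if it takes over 210 s, if anything falls off the work surface, if the arm or the gripper's body presses on something with over 40 N, if the wrist force passes 120 N, or if a joint passes its speed limit or range.

## Working session

There is one attempt and no reset: what is moved stays moved. The work goes in short steps, each a Python script; the robot and the scene stay as the last script left them, time stands still between calls to the robot, and variables do not carry over. Pictures are saved under pics/ and viewed, at most 14 in all, crops included, and the job is handed in when it is done.

```bash
mkdir -p pics; python3 - <<'E'
from workcell import manip
import cv2,numpy as np
for n in("top","scene"):
    im=manip.read_camera(n); np.save(n+".npy",im); cv2.imwrite(f"pics/{n}0.png",cv2.resize(im[:,:,::-1],(800,600),interpolation=cv2.INTER_CUBIC))
    m=manip.camera_model(n); print(n,np.round(m["K"],1).tolist(),np.round(m["T"],4).tolist())
m=manip.camera_model("wrist");print({k:np.round(v,4).tolist() if not isinstance(v,str) else v for k,v in m.items()})
print(manip.pinch_z, manip.sense())
E
```

```text
top [[373.1, 0.0, 253.8], [0.0, 373.1, 192.7], [0.0, 0.0, 1.0]] [[0.0256, -0.9892, 0.1445, 0.3773], [-0.9997, -0.0249, 0.0064, -0.0912], [-0.0027, -0.1446, -0.9895, 1.0375], [0.0, 0.0, 0.0, 1.0]]
scene [[429.4, 0.0, 249.8], [0.0, 429.4, 186.9], [0.0, 0.0, 1.0]] [[-0.5488, 0.5521, -0.6276, 1.279], [0.8358, 0.3487, -0.4241, 0.4534], [-0.0153, -0.7573, -0.6528, 0.877], [0.0, 0.0, 0.0, 1.0]]
{'K': [[297.3186, 0.0, 254.8257], [0.0, 297.3186, 198.7776], [0.0, 0.0, 1.0]], 'hand_eye': [[0.0011, -0.9448, -0.3278, 0.0843], [1.0, 0.0011, 0.0002, 0.0005], [0.0002, -0.3278, 0.9448, -0.1425], [0.0, 0.0, 0.0, 1.0]]}
0.0187 {'t': 0.1, 'qpos': array([-1.31433133e+00,  2.63463520e-01, -4.88631142e-02,  1.25939375e+00,
       -1.67813921e-05,  1.41551657e+00]), 'qvel': array([-1.15811215e-03, -8.31336578e-04,  5.28038578e-04, -1.35034378e-03,
       -5.01172445e-05,  1.87478935e-03]), 'tau': array([ 3.00764754e-03, -6.38575745e+01,  3.85066223e+01,  1.00074214e-02,
       -1.58234820e-04,  4.94479150e-05]), 'tool_pos': array([ 0.21004812, -0.48088574,  0.23088298]), 'orientation': array([ 9.78882919e-01,  2.04421178e-01, -3.17451485e-05, -4.61011570e-04]), 'force': array([-0.20695739, -0.23756799, -0.00882534]), 'wrist_torque': array([-0.07019379,  0.0245728 , -0.04832649]), 'gripper_force': 0.0, 'gripper_width': 0.0855415621841484}
```

View pics/top0.png

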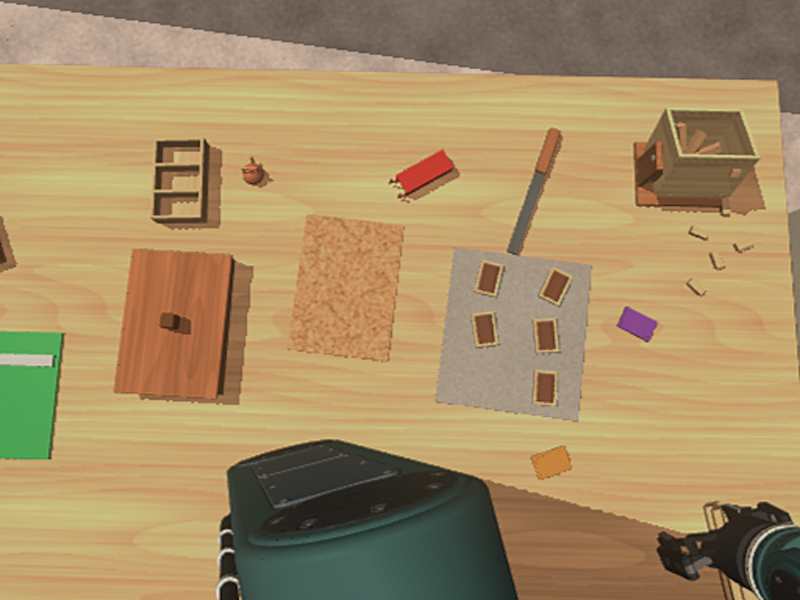

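View pics/scene0.png

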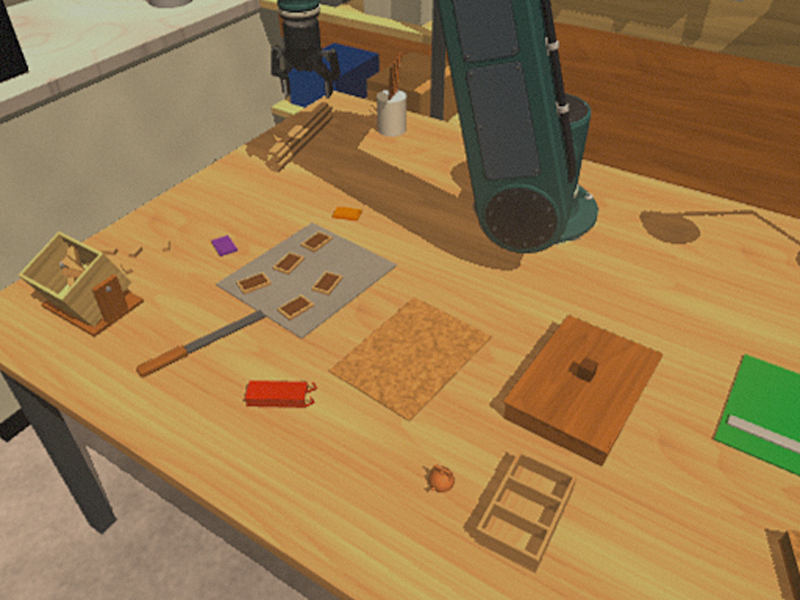

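The doors are the pale-framed brown rectangles on the grey board, at zoomed top pixels (489,278), (555,286), (485,329), (545,336) and (545,388). The look-alikes are purple at (637,324) and orange at (551,462), both off the board, so I'll leave them alone. The lid knob is at about (170,320), the mat at (347,287) and the closed box at (175,325).

```bash
cat > h.py <<'E'
from workcell import manip
import cv2, numpy as np
from scipy.spatial.transform import Rotation as R
def quat(yaw): return [np.cos(yaw/2),np.sin(yaw/2),0.,0.]   # tool down, tool x at yaw
def cam(name, st=None):
    m=manip.camera_model(name)
    if name!="wrist": return m["K"],np.array(m["T"])
    T=np.eye(4); T[:3,:3]=R.from_quat(st["orientation"]).as_matrix(); T[:3,3]=st["tool_pos"]
    return m["K"],T@np.array(m["hand_eye"])
def p2w(name,uv,z,st=None):
    K,T=cam(name,st); uv=np.atleast_2d(uv).astype(float)
    d=(uv-[K[0,2],K[1,2]])/K[0,0]
    if name=="wrist":
        r=np.linalg.norm(d,axis=1,keepdims=True)+1e-12; d=np.hstack([d/r*np.sin(r),np.cos(r)])
    else: d=np.hstack([d,np.ones((len(d),1))])
    w=d@T[:3,:3].T; return T[:3,3]+w*((z-T[2,3])/w[:,2:])
def w2p(name,P,st=None):
    K,T=cam(name,st); c=(np.atleast_2d(P)-T[:3,3])@T[:3,:3]
    if name=="wrist":
        rr=np.linalg.norm(c[:,:2],axis=1); th=np.arctan2(rr,c[:,2]); d=c[:,:2]*(th/rr)[:,None]
    else: d=c[:,:2]/c[:,2:]
    return d*K[0,0]+[K[0,2],K[1,2]]
def rect(name,cnt,z,st=None):
    w=p2w(name,cnt,z,st)[:,:2]; (c,s,a)=cv2.minAreaRect((w*1000).astype(np.float32))
    a=np.deg2rad(a)
    if s[0]<s[1]: a+=np.pi/2; s=s[::-1]
    a=(a+np.pi/2)%np.pi-np.pi/2
    return np.array(c)/1000,np.array(s),a     # centre m, size mm, yaw of long side
def fields(name,im,st=None,z=0.0105,lo=300,hi=4000,size=(50,30),tol=10):
    """dark brown varnished fields: reddish, dark"""
    hsv=cv2.cvtColor(im,cv2.COLOR_RGB2HSV); m=((hsv[:,:,2]<150)&(hsv[:,:,1]>95)&((hsv[:,:,0]<14)|(hsv[:,:,0]>172))).astype(np.uint8)
    out=[]
    for c in cv2.findContours(m,cv2.RETR_EXTERNAL,cv2.CHAIN_APPROX_NONE)[0]:
        if len(c)<15: continue
        o=rect(name,c[:,0],z,st)
        if abs(o[1][0]-size[0])<tol and abs(o[1][1]-size[1])<tol: out.append(o)
    return out
def wrist(fn=None):
    manip.pause(0.3); st=manip.sense(); im=manip.read_camera("wrist")
    if fn: cv2.imwrite(f"pics/{fn}.png",cv2.resize(im[:,:,::-1],(800,600),interpolation=cv2.INTER_CUBIC))
    return st,im
E
python3 - <<'E'
from h import *
np.set_printoptions(precision=4,suppress=True)
im=np.load("top.npy")
s=.64
L=np.array([(132,249),(233,255),(218,399),(114,391)])*s
for o in [rect("top",L.astype(int),0.042),rect("top",(np.array([(307,214),(405,226),(388,361),(289,349)])*s).astype(int),.003),rect("top",(np.array([(453,247),(592,265),(578,421),(436,403)])*s).astype(int),.003)]: print(*o)
print("knob",p2w("top",np.array([[169,320]])*s,.072))
print("scene lid",p2w("scene",np.array([(569,316),(662,354),(603,461),(506,404)])*s,.042))
for o in fields("top",im): print(*o)
E
```

```text
[0.4767 0.2975] [248.3595 178.8007] -0.037660959397300964
[0.5548 0.0072] [250.6391 182.1287] -0.09849421659743562
[ 0.4785 -0.2935] [279.8601 253.0369] -0.1012663009760999
knob [[0.4769 0.2937 0.072 ]]
scene lid [[0.3585 0.2226 0.042 ]
 [0.364  0.3922 0.042 ]
 [0.627  0.3832 0.042 ]
 [0.6061 0.2166 0.042 ]]
[ 0.0617 -0.5719] [49.102 29.354] -1.5442972456090382
[ 0.3819 -0.3473] [48.378  27.2447] -0.01317825318009369
[ 0.4733 -0.3486] [46.9586 27.5721] 0.025291343873290906
[ 0.4825 -0.2411] [47.6577 28.6002] 0.14747639030196158
[ 0.5621 -0.3669] [48.0209 27.7194] -0.42133911553559944
[ 0.5744 -0.2475] [47.849  27.7406] -0.2386127089264285
[0.7564 0.1823] [52.1605 39.2994] 0.893377361375256
```

```bash
python3 - <<'E'
from h import *
np.set_printoptions(precision=4,suppress=True)
manip.move_to([.477,.296,.32],quat(-.04))
st,im=wrist("lid1"); np.save("w.npy",im); print(st["qpos"],st["tool_pos"],st["t"])
E
```

```text
[ 0.4099  0.3216  0.2753  1.5245  0.     -2.6913] [0.4771 0.2959 0.32  ] 3.8167
```

View pics/lid1.png

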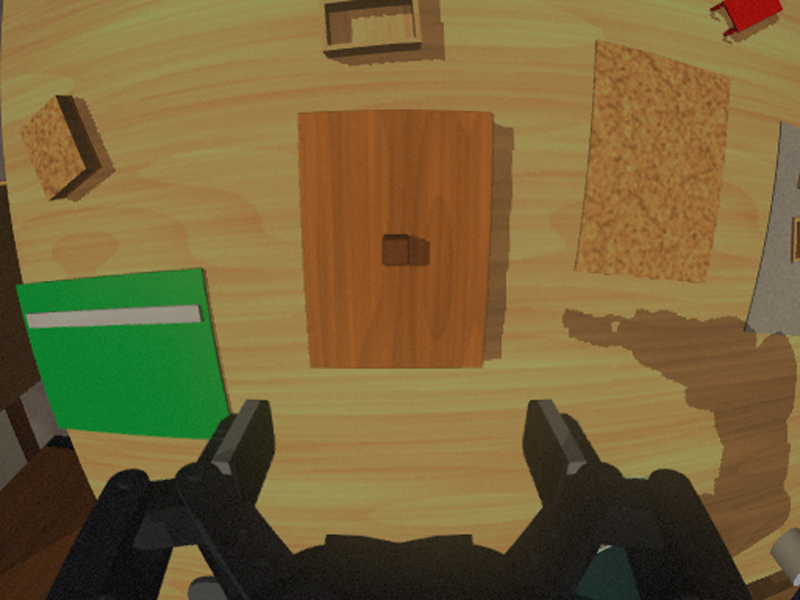

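The lid's corners are at zoomed wrist pixels (298,113), (493,112), (484,367) and (311,368), with the knob top at about (396,250). It's clearly the closed lid with a single knob.

```bash
python3 - <<'E'
from h import *
np.set_printoptions(precision=4,suppress=True)
st=manip.sense(); s=.64
for o in [rect("wrist",(np.array([(298,113),(493,112),(484,367),(311,368)])*s).astype(np.float32),.042,st),rect("wrist",(np.array([(596,41),(729,77),(705,282),(576,270)])*s).astype(np.float32),.003,st)]: print(*o)
print("knob",p2w("wrist",np.array([[396,249]])*s,.072,st))
im=np.load("w.npy")[130:190,215:300]
cv2.imwrite("pics/knob.png",cv2.resize(im[:,:,::-1],None,fx=8,fy=8,interpolation=cv2.INTER_CUBIC))
a=np.pi-.04
print(manip.solve_ik([.477,.296,.15],quat(a)),manip.solve_ik([.555,.007,.05],quat(np.pi-.1)),manip.solve_ik([.38,-.34,.05],quat(np.pi-.1)))
E
```

```text
[0.4789 0.2968] [249.0639 176.1505] -0.03239841992524983
[0.5562 0.0061] [249.1693 179.2431] -0.08954812586364191
knob [[0.4819 0.297  0.072 ]]
[ 0.4102  0.3608 -0.1281  1.0819  0.      0.4502] [-0.1342  0.4307 -0.3136  0.8264  0.     -0.0342] [-0.8898  0.3656 -0.4276  0.7776  0.     -0.7898]
```

View pics/knob.png

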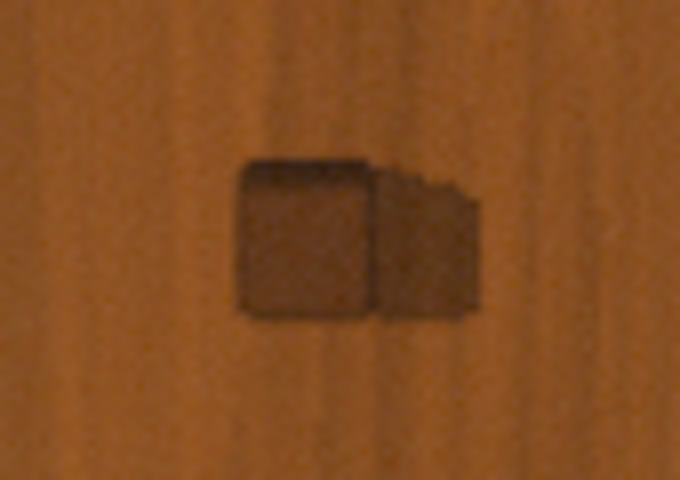

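```bash
python3 - <<'E'
from h import *
np.set_printoptions(precision=4,suppress=True)
q=quat(np.pi-.033); x,y=.4788,.2968
manip.grip(.045,40)
manip.move_to([x,y,.15],q)
print(manip.movel([x,y,.0465],.06,force_limit=8), manip.sense()["tool_pos"])
w=manip.grip(0.0); s=manip.sense(); print(s["gripper_width"],s["gripper_force"],s["force"])
manip.movel([x,y,.17],.08); s=manip.sense(); print(s["gripper_width"],s["gripper_force"],s["force"])
q=quat(np.pi-.094); x,y=.5555,.0066
manip.move_to([x,y,.17],q)
manip.movel([x,y,.04],.1)
print(manip.movel([x,y,.0175],.02,force_limit=3), manip.sense()["tool_pos"],manip.sense()["force"])
manip.grip(.045); print(manip.sense()["gripper_width"])
manip.movel([x,y,.17],.12)
manip.move_to([.3,0.1,.45],q); manip.pause(.3)
im=manip.read_camera("top"); np.save("top1.npy",im)
print(manip.sense()["t"])
cv2.imwrite("pics/top1.png",cv2.resize(im[:,:,::-1],(800,600),interpolation=cv2.INTER_CUBIC))
E
```

```text
False [0.479  0.2969 0.0468]
0.023128808742484918 40.21256625652313 [-1.0879  1.1641  5.6389]
0.023164646256526197 39.26298379898071 [ 0.0063  0.088  -2.4992]
True [0.5554 0.0066 0.0189] [-0.6186 -0.34    6.2185]
0.04512578964069848
18.0
```

View pics/top1.png

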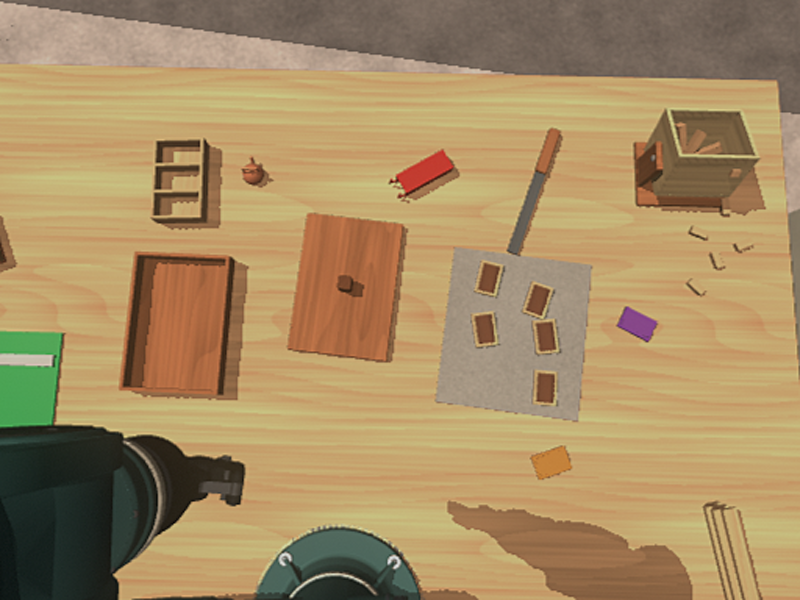

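The lid is flat on the mat, with its knob at (345,283). The box is open, with rim corners near (135,254), (233,258), (222,396) and (121,389). One door has been knocked from (555,286) to (538,300). Next are close wrist views of the box and board.

```bash
python3 - <<'E'
from h import *
np.set_printoptions(precision=4,suppress=True)
manip.move_to([.46,.297,.34],quat(np.pi-.033)); st,im=wrist("box1"); np.save("wb.npy",im); np.save("stb.npy",st,allow_pickle=True)
manip.move_to([.46,-.29,.34],quat(np.pi)); st,im=wrist("board1"); np.save("wd.npy",im); np.save("std.npy",st,allow_pickle=True)
print("wrist");
for o in fields("wrist",im,st): print(*o)
print("top")
for o in fields("top",np.load("top1.npy")): print(*o)
E
python3 -c "
import cv2,numpy as np
a=cv2.imread('pics/box1.png');b=cv2.imread('pics/board1.png')
cv2.imwrite('pics/b1.png',a);cv2.imwrite('pics/bd1.png',b)"
```

```text
wrist
[ 0.9726 -0.5528] [50.7339 23.0507] -1.5516773601711633
[ 0.7358 -0.0901] [46.6539 27.7553] 1.375074226698357
[ 0.5753 -0.2483] [48.877  29.0594] -0.22702968923929312
[ 0.5381 -0.3363] [48.1273 28.913 ] -0.3365489932754935
[ 0.4834 -0.2418] [48.5033 29.3722] 0.153057543708927
[ 0.4732 -0.3499] [48.727  28.0867] 0.12830298700107146
[ 0.3834 -0.3477] [48.5384 28.0084] -0.05953936038451957
top
[ 0.0484 -0.4469] [46.9457 22.1632] 1.0684473795875307
[ 0.382  -0.3473] [48.6948 27.2447] -0.01317825318009369
[ 0.4722 -0.3483] [48.7465 27.8599] 0.12337879382313655
[ 0.4825 -0.2409] [47.3366 28.8536] 0.12996221958397491
[ 0.5364 -0.3359] [48.673  28.7212] -0.32212278280858886
[0.5543 0.0002] [52.3307 31.4469] 1.1886062119156797
[ 0.5744 -0.2475] [47.849  27.7406] -0.2386127089264285
[0.7593 0.1855] [43.5756 38.9447] 0.893377361375256
```

View pics/box1.png

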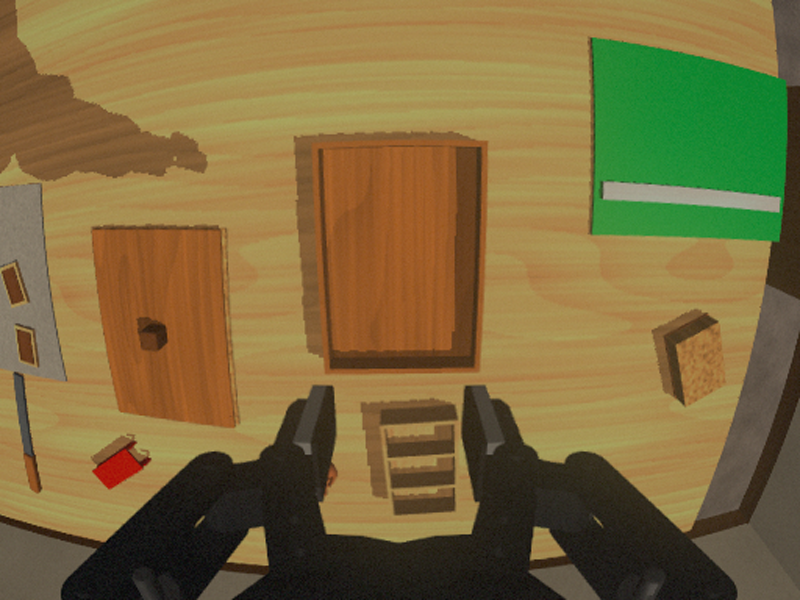

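View pics/board1.png

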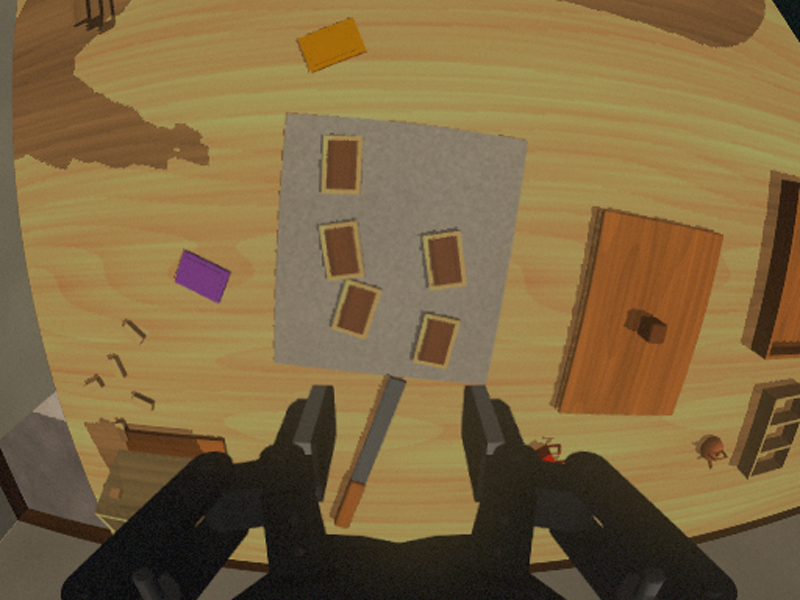

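```bash
python3 - <<'E'
from h import *
np.set_printoptions(precision=4,suppress=True)
s=.64
st=np.load("stb.npy",allow_pickle=True).item()
print("box wrist",*rect("wrist",(np.array([(313,143),(488,141),(480,373),(325,373)])*s).astype(np.float32),.036,st))
print("box top",*rect("top",(np.array([(135,253),(234,257),(222,397),(121,389)])*s).astype(np.float32),.036))
# touch test on empty board spot
x,y=.42,-.24; q=quat(np.pi-.1)
manip.grip(.04,20); manip.move_to([x,y,.06],q)
for w in(.04,.052):
    manip.grip(w); manip.movel([x,y,.03],.08); manip.pause(.2)
    f0=manip.sense()["force"][2]
    r=manip.movel([x,y,-.008],.012,force_limit=3); t=manip.sense()
    print(w,t["gripper_width"],r,t["tool_pos"][2],t["force"][2]-f0)
    manip.movel([x,y,.04],.08)
print(manip.sense()["t"])
E
```

```text
box wrist [0.4822 0.2987] [242.9925 168.3865] -0.01969154625809999
box top [0.4746 0.2923] [242.9864 174.7793] -0.01618429626052098
0.04 0.03961443334520145 True 0.0015002828838410615 6.864077196762523
0.052 0.05207410833231528 True -0.0003822102311726444 6.302804061296976
30.55
```

```bash
cat > ov.py <<'E'
from h import *
def overlay(fn,items,pose,k=3.3):
    x,y,a=pose; c,s=np.cos(a),np.sin(a); out=[]
    for name,im,st,(u0,v0,u1,v1) in items:
        b=cv2.resize(im[v0:v1,u0:u1,::-1],None,fx=k,fy=k,interpolation=cv2.INTER_CUBIC)
        for hx,hy,z,col in((.121,.084,.036,(255,255,0)),(.115,.078,.036,(0,255,0))):
            P=[[x+c*i*hx-s*j*hy,y+s*i*hx+c*j*hy,z] for i,j in((1,1),(1,-1),(-1,-1),(-1,1))]
            p=((w2p(name,P,st)-[u0,v0]+.5)*k).round().astype(np.int32); cv2.polylines(b,[p],True,col,1)
        out.append(b)
    h=min(o.shape[0] for o in out); cv2.imwrite(fn,np.hstack([o[:h] for o in out]))
E
python3 - <<'E'
from ov import *
st=np.load("stb.npy",allow_pickle=True).item()
overlay("pics/ov1.png",[("wrist",np.load("wb.npy"),st,(185,80,325,250)),("top",np.load("top1.npy"),None,(70,150,160,265))],(.4805,.298,-.02))
E
```

```text
(no output)
```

View pics/ov1.png

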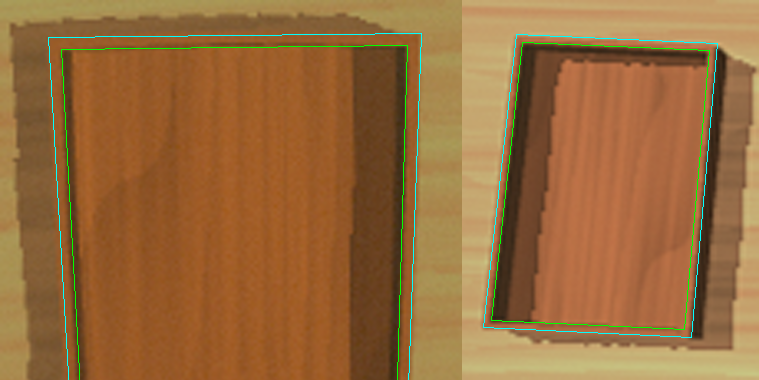

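The overlay fits within a few mm. The two cameras differ by about 3 mm in x, so I take the middle: box at (0.479, 0.297, −0.025). First door now.

```bash
cat > pp.py <<'E'
from h import *
BOX=(.479,.297,-.025)
def pick_place(d,slot):
    x,y,a=d; q=quat(np.pi+a)
    manip.grip(.052,20)
    manip.move_to([x,y,.07],q)
    hit=manip.movel([x,y,.0032],.05,force_limit=6); z=manip.sense()["tool_pos"][2]
    if hit and z>.006: manip.movel([x,y,.1],.1); return print("hit at",z)
    manip.grip(0.0); w=manip.sense()["gripper_width"]
    manip.movel([x,y,.09],.12); w2=manip.sense()["gripper_width"]
    bx,by,ba=BOX; c,s=np.cos(ba),np.sin(ba); u,v=slot
    X,Y=bx+c*u-s*v,by+s*u+c*v
    manip.move_to([X,Y,.09],quat(np.pi+ba))
    h2=manip.movel([X,Y,.0064],.06,force_limit=6); t=manip.sense()
    if t["tool_pos"][2]>.012: return print("place hit",t["tool_pos"])
    w3=t["gripper_width"]; manip.grip(.048); manip.movel([X,Y,.09],.12)
    print(w,w2,w3,hit,h2,t["tool_pos"],"t",manip.sense()["t"])
E
python3 - <<'E'
from pp import *
np.set_printoptions(precision=4,suppress=True)
pick_place((.3828,-.3475,-.036),(-.076,-.033))
manip.move_to([.46,.297,.34],quat(np.pi-.033)); st,im=wrist("box2"); np.save("wb2.npy",im); np.save("stb2.npy",st,allow_pickle=True)
for o in fields("wrist",im,st,z=.0135): print(*o)
cv2.imwrite("pics/box2c.png",cv2.resize(im[80:250,185:325,::-1],None,fx=3.3,fy=3.3,interpolation=cv2.INTER_CUBIC))
E
```

```text
0.039017462665760914 0.039071340039769135 0.038880868289498105 False True [0.4021 0.2659 0.0066] t 38.5833
[ 0.5742 -0.2438] [48.6746 28.4994] -0.21961678034505727
[ 0.4842 -0.2371] [47.2484 29.1179] 0.16876248761799006
[ 0.4694 -0.0602] [55.0933 23.4951] -0.11171614561940668
[0.4028 0.2649] [47.6303 26.8692] -0.046881355723373375
```

View pics/box2c.png

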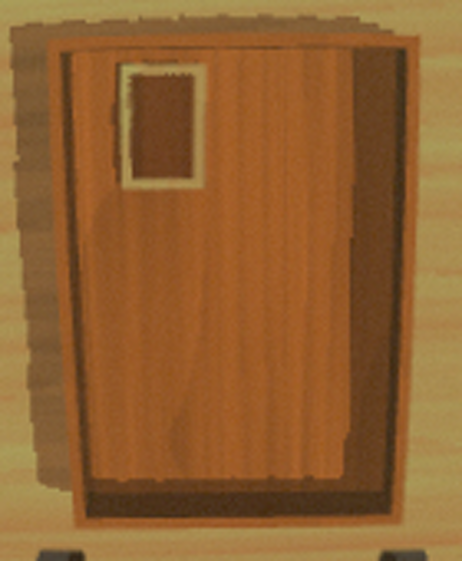

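The door lies flat in its slot: (165,125) in the crop, with a complete pale frame and even gaps to the walls. Now the other four, with a top-camera check before each pick.

```bash
python3 - <<'E'
from pp import *
np.set_printoptions(precision=4,suppress=True)
st=np.load("stb2.npy",allow_pickle=True).item(); k=3.3
c=np.array([(48,38),(420,36),(403,525),(76,526)])/k+[185,80]
print("box",*rect("wrist",c.astype(np.float32),.036,st))
D=[(.4727,-.3493,.126),(.4831,-.2416,.142),(.5374,-.3362,-.33),(.575,-.248,-.233)]
S=[(-.076,.033),(0,-.033),(0,.033),(.076,-.033)]
for d,s in zip(D,S):
    f=fields("top",manip.read_camera("top"))
    m=[o for o in f if np.hypot(*(o[0]-d[:2]))<.007]
    if not m: print("missing",d,f); break
    pick_place(d,s)
manip.move_to([.46,.297,.34],quat(np.pi-.033)); st,im=wrist("box3"); np.save("wb3.npy",im); np.save("stb3.npy",st,allow_pickle=True)
for o in fields("wrist",im,st,z=.0135): print(*o)
E
```

```text
box [0.4815 0.2989] [242.762  167.7645] -0.01988728859822153
0.03945184318601888 0.03905341146803665 0.03940755806766315 False True [0.4038 0.3319 0.0066] t 50.2083
0.039358321009070225 0.03920840172652126 0.03926367393624874 False True [0.4781 0.264  0.0066] t 59.475
0.03955015291102978 0.03919295536924802 0.03915315503678404 False True [0.4797 0.3299 0.0066] t 69.3583
0.0393990884552484 0.03918202891360775 0.039118976392164516 False True [0.554  0.2621 0.0066] t 78.65
[0.5561 0.3595] [41.829  20.1367] -0.18266182495273675
[0.555  0.2612] [47.471  27.3971] -0.04487506331616231
[0.4802 0.3291] [47.9975 27.843 ] -0.020731776979885375
[0.4786 0.2636] [48.0516 27.7329] -0.001005742785668673
[0.4567 0.2371] [56.727  20.1839] -0.30972723267286995
[0.4043 0.3311] [46.1362 28.1402] -0.025329857759961882
[0.403  0.2648] [47.5775 26.8493] -0.046773098225061815
```

View pics/box3.png

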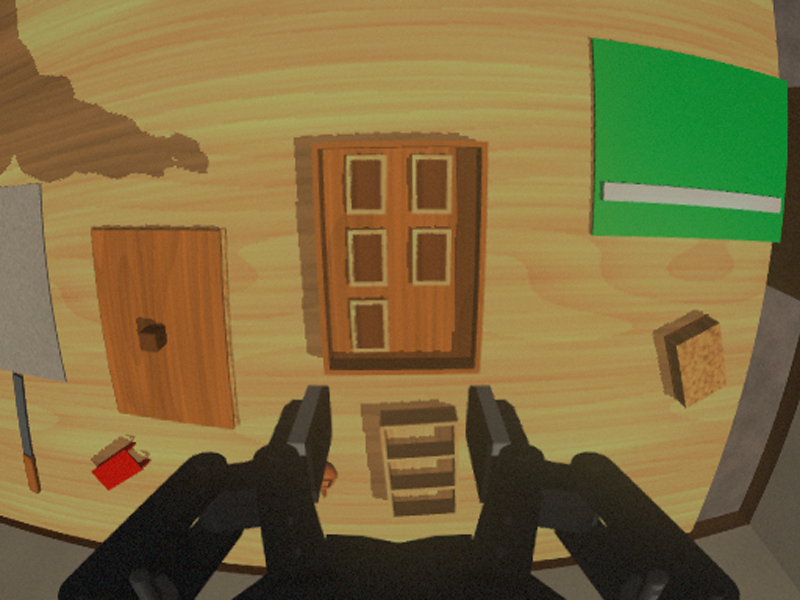

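All five doors lie flat in the box and separate, at (366,183), (432,183), (366,256), (431,256) and (368,326). The board is empty apart from its hidden left part, which I'll check with the top camera. Next I measure the lid from the same relative viewpoint.

```bash
python3 - <<'E'
from pp import *
a=-.094
manip.move_to([.5555-.02,.0066+.002,.34],quat(np.pi+a)); st,im=wrist(); np.save("wl.npy",im); np.save("stl.npy",st,allow_pickle=True)
print([ (o[0].round(3),o[2]) for o in fields("top",manip.read_camera("top"))])
print(manip.sense()["t"])
c=im[70:260,170:340,::-1]; cv2.imwrite("pics/lidm.png",cv2.resize(c,None,fx=3.1,fy=3.1,interpolation=cv2.INTER_CUBIC))
E
```

```text
[(array([ 0.549, -0.004]), np.float64(0.9719408132696752))]
81.5917
```

View pics/lidm.png

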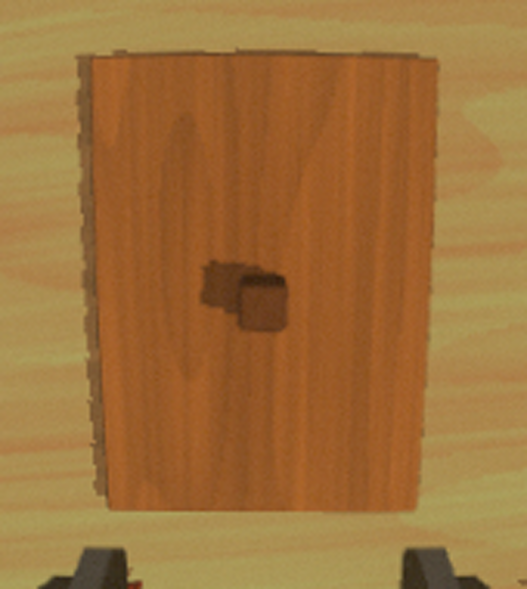

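The lid's plate corners are at (91,57), (437,59), (416,511) and (108,510), with the knob top at (263,306). The top camera sees no door left on the board.

```bash
python3 - <<'E'
from pp import *
np.set_printoptions(precision=4,suppress=True)
st=np.load("stl.npy",allow_pickle=True).item(); k=3.1
c=np.array([(91,57),(437,59),(416,511),(108,510)])/k+[170,70]
print("lid",*rect("wrist",c.astype(np.float32),.014,st))
print(p2w("wrist",np.array([[263,306]])/k+[170,70],.044,st))
E
```

```text
lid [0.5559 0.0069] [248.8535 175.5509] -0.09531054067230116
[[0.5546 0.0072 0.044 ]]
```

```bash
python3 - <<'E'
from pp import *
np.set_printoptions(precision=4,suppress=True)
x,y=.5556,.0066; q=quat(np.pi-.094)
manip.grip(.045,40); manip.move_to([x,y,.12],q)
print(manip.movel([x,y,.0225],.05,force_limit=8)); z0=manip.sense()["tool_pos"][2]
manip.grip(0.0); print(manip.sense()["gripper_width"],manip.sense()["force"])
manip.movel([x,y,.17],.08); print(manip.sense()["gripper_width"],manip.sense()["force"])
x,y=.481,.2986
manip.move_to([x,y,.17],quat(np.pi-.02)); manip.movel([x,y,.075],.08); manip.pause(.3)
r=manip.movel([x,y,z0+.0275],.015,force_limit=4); s=manip.sense(); print(r,s["tool_pos"],"seated z",z0+.028,s["force"],s["wrist_torque"],s["t"])
E
```

```text
False
0.02340730346572413 [-1.999  -0.1527  6.4409]
0.02299698914419982 [-0.1462 -0.4399 -2.0072]
True [0.481  0.2986 0.0508] seated z 0.05067653593675031 [-1.922   0.2775  5.7869] [-0.045   0.0447  0.0646] 91.4083
```

```bash
python3 - <<'E'
from pp import *
np.set_printoptions(precision=4,suppress=True)
manip.grip(.05); x,y=.481,.2986
manip.movel([x,y,.17],.1); manip.move_to([.46,.297,.34],quat(np.pi-.02)); st,im=wrist(); 
a=cv2.resize(im[70:255,175:335,::-1],None,fx=3,fy=3,interpolation=cv2.INTER_CUBIC)
np.save("stf.npy",st,allow_pickle=True)
manip.move_to([.35,0,.4],quat(np.pi)); manip.pause(.3)
b=cv2.resize(manip.read_camera("scene")[190:305,300:440,::-1],(310,255)); b=cv2.copyMakeBorder(b,0,555-255,0,0,cv2.BORDER_CONSTANT)
cv2.imwrite("pics/fin.png",np.hstack([a,b]))
E
```

```text
(no output)
```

View pics/fin.png

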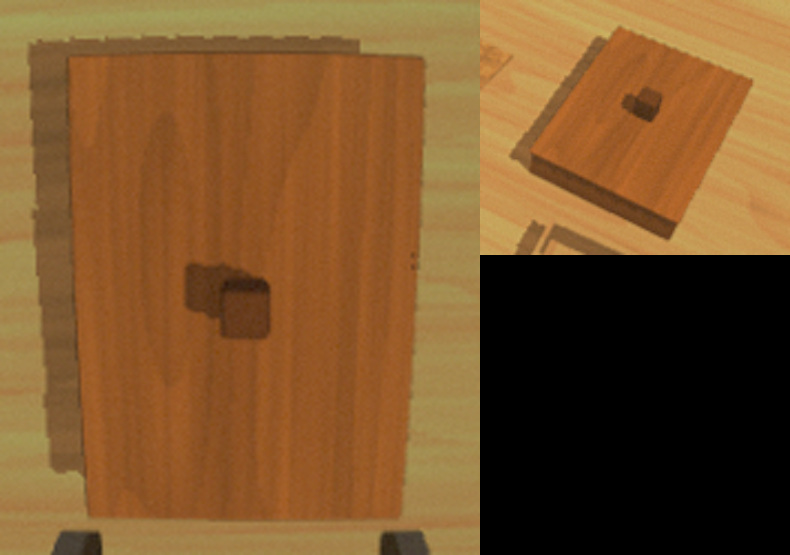

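The lid sits flat and flush on the box, with plate corners at (68,57), (425,57), (402,520) and (90,516). The scene view shows no gap. I'll hand in.

```bash
python3 - <<'E'
from h import *
st=np.load("stf.npy",allow_pickle=True).item()
print(*rect("wrist",(np.array([(68,57),(425,57),(402,518),(90,517)])/3+[175,70]).astype(np.float32),.042,st), manip.sense()["t"])
print(manip.hand_in())
E
```

```text
[0.48128119 0.29944345] [248.37754822 174.66426086] -0.01739829824343353 95.7833
the job is handed in; nothing more can be done
None
```

Job handed in at about 96 s: all five doors that were present lie flat in the box, varnish up and separate, and the lid is back, measured level and within about 1 mm of centred; the simulator returned no verdict.

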